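Seat the pot-stand tile, then hold the bread box open

ROBOT

A 7-joint arm with a two-finger parallel gripper is mounted at the origin on the work surface. World frame = base frame: x ahead of the robot, y to its left, z up, the work surface at z = 0. Lengths are in m, angles in rad, forces in N, time in s.
With the tool pointing down it reaches from about 0.375 to 0.925 m from the base axis. Payload 3.1 kg.
Tool frame: the origin (TCP) lies between the finger pads; the fingertips stand 19 mm ahead of it and the grasp point (between the pads) is the TCP; z points along the fingers, y is the line along which they close (so a half turn about z gives the same grasp; the last joint's range is limited). The gripper opens to 85 mm and grips with 20 to 120 N. Pads are 22 mm wide; open, the fingers measure 114 mm over their backs; the gripper's body (76 mm by 85 mm) begins 54 mm behind the grasp point. The pads swing forward as they close: fully open they stand 13 mm farther back than shut.
Start: joints at [1.243, 0.383, 0.044, 1.598, -0.018, 1.161, -0.05], TCP at [0.148, -0.633, 0.25] pointing down, gripper open.
Joint ranges: [-2.61, 2.61], [-0.41, 2.15], [-1.48, 1.57], [0, 2.5], [-1.57, 4.71], [0.05, 1.97], [-2.85, 2.85]. Speed limits (rad/s): [2.79, 2.79, 3.14, 3.14, 3.14, 3.14, 3.14].

INTERFACE

Orientations are given as a unit quaternion [x, y, z, w].
In Python, from bench import move_ptp, movel, move_j, move_gripper, pause, inverse_kinematics, read_camera, camera_params, MotionError, sign_off, look_for, tip_of, read_time_s, read_qpos, read_joint_vel, read_effort, read_eef_pos, read_tcp_rot, read_ft_force, read_ft_torque, read_finger_gap, read_grasp_force gives the robot as it stands. Calls block until the motion is done:
- move_ptp(position, orientation): joint-space move of the TCP to a pose.
- movel(position, orientation=None, speed=0.15): straight line of the TCP; orientation=None keeps the orientation; speed is the mean speed in m/s.
- move_j(angles): joint-space move.
- move_gripper(opening, effort=None): finger opening in m; effort is the grip in N (None keeps the last); returns when the fingers have stopped.
- pause(seconds).
- inverse_kinematics(position, orientation): joint angles nearest the present ones, or None.
- read_camera(name): name is "scene" or "top" or "wrist"; returns the picture (480x640x3 uint8, red, green, blue); there is no depth.
- camera_params(name): a dict with "K" (3x3 intrinsics, pixels), "dist_coeffs" ([k1, k2, p1, p2, k3] as OpenCV has them; the pictures are not rectified), "camera_from_world" (4x4, takes a point from world to camera coordinates). Camera axes: x right, y down, z forward; pixel columns grow to the right and rows downward; lengths in m; the calibration is good to about 2 mm. A picture is of the moment at which its call begins: read the wrist's pose just before it. camera_params takes no time and is no camera call; for the wrist camera it gives the pose at the moment of the call.
A pose or a line that the arm cannot do raises MotionError and nothing moves.
- sign_off(): hands the job in; it is judged then, once.
Trained networks look in the newest picture that a camera, given by its name, has taken for a name from the list of things; names that differ only in an ending like _2 or _b are one class to them, and where a whole thing is asked for, a point or a joint stands for the part that bears it (a point fixed in the world has none). Each returns a list of dicts, best first, with "confidence" (0 to 1); they miss things now and then, are a little off and sometimes report something else, mostly with a low value. They report only what shows in the picture. A call takes as long as a camera call.
- look_for(camera, name): "at" ([column, row] in pixels, amid what is visible of it).
- tip_of(camera, name): "at" ([column, row] in pixels: a listed point, or the origin of a listed thing).
Readings, each from a call of its own:
- read_time_s(): time.
- read_qpos(): joint angles.
- read_joint_vel(): joint speeds.
- read_effort(): joint torques, N m.
- read_eef_pos(): TCP position.
- read_tcp_rot(): TCP orientation.
- read_ft_force(): force on the tool from outside, world axes, zero at the start.
- read_ft_torque(): the same for the moment, N m.
- read_finger_gap(): finger opening in m.
- read_grasp_force(): force on a finger pad.
Only numpy, scipy, OpenCV 4.12 (cv2) and the standard library are available. Lean on these libraries where they do the work, as an engineer would, in place of code of your own. Each camera call takes 0.05 s, during which the arm holds its last target. There are 200 camera calls.

TASK

Get the hut table ready for a guest: press the blue tile down so that it lies flat and level in its wooden pot stand, then lift the lid of the bread box by its steel bar and hold it open at 50 degrees (a few degrees either way will do) so the guest can take a roll. Finish while still holding the lid there, because it falls shut if let go, and leave the bottle and the mug where they stand.

Things in the scene. Friction and masses are not known exactly. Their poses are not given: they have to be found in the camera images.
- pot_stand: Square brown wooden pot stand fixed to the table, 156 x 156 mm, 40 mm high; origin at the centre of its underside, z up. A square recess 124 x 124 mm and 10 mm deep in its top (seat 30 mm above the table) takes the tile flush. It may stand at any yaw, left or right of the middle of the table (the bread box is on the other side).
- tile: Loose blue ceramic tile with a white middle, 120 x 120 x 10 mm, about 0.33 kg; origin at the centre of its underside, z out of its upper face, x towards the raised edge. It lies in the stand's recess, tilted about 0.1 rad with one edge some 13 mm up on a cork plug; the other edge is on the seat. Seated, it is level, underside 30 mm and face 40 mm above the table.
- plug_spot (a point): Fixed point above the cork plug, 33 mm from the stand's centre along the stand's +x (a 12 mm yellow dot on the rim marks that side), 40 mm above the table: the height of the tile's face when seated. The 20 mm wide plug stands up to 10 mm out of the seat; pushing straight down on the tile here with over about 7 N (plan on 8 to 15 N) slides the plug into its hole, where it stays.
- bread_box: Dark wooden open box fixed to the table, 180 (x) x 240 (y) x 90 mm high, with rolls inside; origin at the centre of its underside, z up, its front (-x) turned roughly to the robot, yaw up to 0.3 rad.
- bread_lid: Pale wooden lid, 180 x 240 x 10 mm, about 0.35 kg, hinged along the box's far top edge. Origin on the hinge line; closed, its axes match the box's and it reaches along -x. A round steel bar, 12 mm thick, 120 mm long along y, sits in the lid's plane beyond its free edge: axis 230 mm from the hinge, 44 mm open gap between bar and lid.
- bar_mid (a point): Middle of the steel bar's axis, 230 mm along -x and 5 mm up from the lid's origin; 95 mm above the table when the lid is closed.
- hinge_mid (a point): Middle of the lid's hinge line, fixed to the box 90 mm above the table; its y axis is the hinge axis, parallel to the bar.
- lid_angle (a joint): Opening angle of the lid in rad: 0 closed, grows as the bar rises and moves over away from the robot; 0.873 is 50 degrees. Stop at 1.4. Nearly free hinge: the lid falls shut from any angle when let go.
- water_bottle: Loose clear water bottle with blue cap, 62 mm across, 200 mm high, standing; origin at the centre of its foot. To be left alone.
- mug: Loose red mug, 76 mm across, 85 mm high; origin at the centre of its foot. To be left alone.

How it is judged:
On the way, in this order (a step that is already met when the one before it is completed fails the run):
1. the tile lies level in the pot stand's recess while the lid is still closed (angle between tile's own z axis and vertical below 0.035 rad and z of tile in the frame of pot_stand below 0.033 m and horizontal distance between tile and pot_stand below 0.008 m and value of joint lid_angle below 0.1 rad), for 0.3 s.
2. the robot has lifted the lid past about 20 degrees (value of joint lid_angle above 0.35 rad and contact force between bread_lid and the fingers above 0.2 N), for 0.1 s.
At the end, for the whole second after the job is handed in: The gripper's fingers hold the lid still (under 0.05 rad/s) at 50 degrees, 7 degrees either way, with nothing else propping it; the tile lies level (within 2 degrees) and down in the pot stand's recess; bottle and mug are within 30 mm of where they stood and upright (value of joint lid_angle between 0.75 and 0.995 rad and velocity of joint lid_angle between -0.05 and 0.05 rad/s and contact force between bread_lid and the fingers above 0.2 N and contact force between bread_lid and water_bottle below 0.1 N and contact force between bread_lid and mug below 0.1 N and contact force between bread_lid and tile below 0.1 N and angle between tile's own z axis and vertical below 0.035 rad and z of tile in the frame of pot_stand below 0.033 m and horizontal distance between tile and pot_stand below 0.008 m and distance of each of water_bottle, mug from where it was at the start of the episode below 0.03 m and angle between each of water_bottle, mug's own z axis and vertical below 0.2 rad); the arm keeps its last pose, push and grip.
It fails at once if the bottle or the mug is shoved away or tipped (distance of any of water_bottle, mug from where it was at the start of the episode above 0.04 m or angle between any of water_bottle, mug's own z axis and vertical above 0.5 rad).
It also fails if it takes over 58 s, if anything falls off the work surface, if the arm or the gripper's body presses on something with over 40 N, if the wrist force passes 120 N, or if a joint passes its speed limit or range.

## Working session

There is one attempt and no reset: what is moved stays moved. The work goes in short steps, each a Python script; the robot and the scene stay as the last script left them, time stands still between calls to the robot, and variables do not carry over. Pictures are saved under pics/ and viewed, at most 10 in all, crops included, and the job is handed in when it is done.

```bash
ls; mkdir -p pics
cat > h.py <<'E'
from bench import *
import numpy as np, cv2
from scipy.spatial.transform import Rotation as R
def ray(p,uv):
    K=np.array(p["K"]);d=np.array(p["dist_coeffs"]);T=np.array(p["camera_from_world"])
    n=cv2.undistortPoints(np.array([[uv]],float),K,d)[0,0]
    o=-T[:3,:3].T@T[:3,3]; v=T[:3,:3].T@np.array([n[0],n[1],1]); return o,v/np.linalg.norm(v)
def atz(p,uv,z):
    o,v=ray(p,uv); return o+v*(z-o[2])/v[2]
def tri(obs):
    A=np.zeros((3,3));b=np.zeros(3);L=[ray(p,uv) for p,uv in obs]
    for o,v in L:
        M=np.eye(3)-np.outer(v,v);A+=M;b+=M@o
    x=np.linalg.solve(A,b)
    return x,[float(np.linalg.norm((np.eye(3)-np.outer(v,v))@(x-o))) for o,v in L]
def proj(p,X):
    T=np.array(p["camera_from_world"])
    return cv2.projectPoints(np.array(X,float).reshape(-1,3),cv2.Rodrigues(T[:3,:3])[0],T[:3,3],np.array(p["K"]),np.array(p["dist_coeffs"]))[0][:,0]
E
python3 - <<'E'
from h import *
np.set_printoptions(precision=4,suppress=True)
for c in ["scene","top"]:
    im=read_camera(c);cv2.imwrite(f"pics/{c}0.png",im[:,:,::-1]);
P={c:camera_params(c) for c in ["scene","top"]}
for n in ["pot_stand","tile","plug_spot","bread_box","bread_lid","bar_mid","hinge_mid","water_bottle","mug"]:
    o={}
    for c in P:
        r=tip_of(c,n); 
        if r: o[c]=r[0]["at"]; print(n,c,[(np.round(x["at"],1),round(x["confidence"],2)) for x in r[:2]])
    if len(o)==2: print("   ",*tri([(P[c],o[c]) for c in o]))
print(read_time_s(),read_tcp_rot(),[ (c,ray(P[c],[320,240])) for c in P])
E
```

```text
pics
pot_stand scene [(array([197.1, 221.6]), 0.73)]
tile scene [(array([437.7, 356.2]), 0.92)]
tile top [(array([172.6, 231.1]), 0.66)]
    [0.6151 0.2205 0.0379] [5.058911557403393e-05, 5.0589115574019694e-05]
bread_box scene [(array([242.4, 218.7]), 0.91)]
bread_box top [(array([429.2, 255. ]), 0.83)]
    [ 0.5684 -0.2263 -0.0024] [0.0015679941286951393, 0.0015679941286951646]
bread_lid top [(array([436.5, 193.1]), 0.95)]
bar_mid scene [(array([279.9, 136.8]), 0.91)]
bar_mid top [(array([462. , 333.5]), 0.71)]
    [ 0.4295 -0.2443  0.0918] [0.004489960532207747, 0.004489960532207608]
hinge_mid scene [(array([200.2, 217.5]), 0.59)]
hinge_mid top [(array([434.7, 193.1]), 0.65)]
    [ 0.6588 -0.219   0.0927] [0.0006859392116793892, 0.000685939211679408]
water_bottle scene [(array([309.2, 300.4]), 0.85)]
water_bottle top [(array([310.1, 222.9]), 0.64)]
    [ 0.633  -0.0139 -0.0055] [0.0005000885023697206, 0.0005000885023698179]
mug scene [(array([389.3, 218.6]), 0.75)]
mug top [(array([305.3, 354. ]), 0.67), (array([430.2, 253.7]), 0.25)]
    [ 0.4016 -0.0024 -0.0054] [0.001869888414252027, 0.001869888414252003]
1.0 [ 0.9934  0.1147  0.     -0.    ] [('scene', (array([1.0216, 0.3435, 0.84  ]), array([-0.4693, -0.3938, -0.7904]))), ('top', (array([ 0.4617, -0.014 ,  0.8268]), array([ 0.1655, -0.0207, -0.986 ])))]
```

View pics/top0.png

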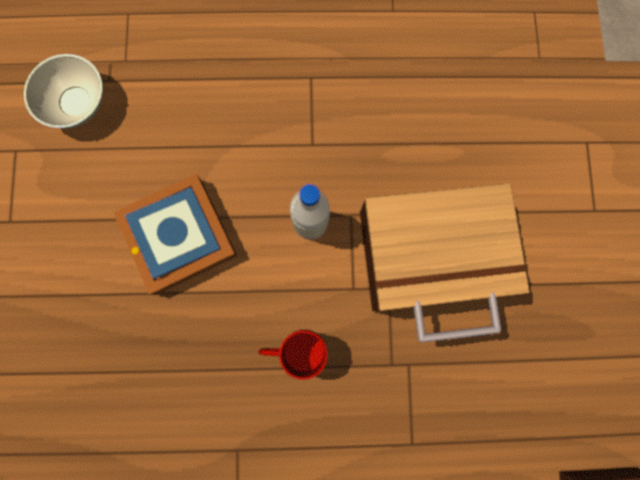

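View pics/scene0.png

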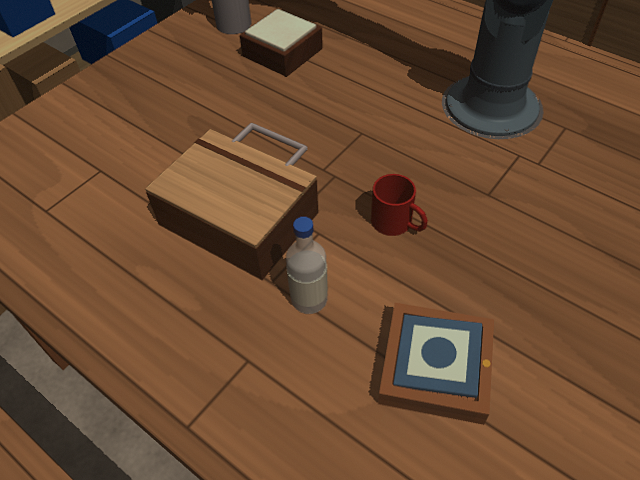

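The top view shows the stand at about (175,235) with its yellow dot at (136,251). The lid bar runs (421,339)–(498,331). In the scene view the dot is at (487,363) and the bar runs (253,126)–(305,148). The detections agree with both pictures.

Run:
```python
from h import *
np.set_printoptions(precision=4,suppress=True)
P={c:camera_params(c) for c in ["scene","top"]}
I={c:cv2.imread(f"pics/{c}0.png") for c in P}
def cen(c,m,box):
    x0,y0,x1,y1=box; z=np.zeros_like(m);z[y0:y1,x0:x1]=m[y0:y1,x0:x1]
    cn=max(cv2.findContours(z,cv2.RETR_EXTERNAL,cv2.CHAIN_APPROX_NONE)[0],key=cv2.contourArea)
    M=cv2.moments(cn); return np.array([M['m10']/M['m00'],M['m01']/M['m00']]),cn
dot={};tl={};st={}
for c,b in [("top",(105,165,245,300)),("scene",(365,295,505,430))]:
    hsv=cv2.cvtColor(I[c],cv2.COLOR_BGR2HSV)
    dot[c]=cen(c,cv2.inRange(hsv,(15,190,180),(32,255,255)),b)[0]
    t=cv2.inRange(hsv,(90,60,40),(125,255,255))
    tl[c],cn=cen(c,t,b)
    print(c,dot[c],tl[c],cv2.boxPoints(cv2.minAreaRect(cn)).ravel(), cv2.approxPolyDP(cv2.convexHull(cn),4,True).ravel())
D=tri([(P[c],dot[c]) for c in P]);T=tri([(P[c],tl[c]) for c in P]);print("dot",D,"tile",T)
# stand top outline corners by hand from top view at z=.04
C=np.array([atz(P["top"],u,.04) for u in [(199,177),(117,216),(153,293),(234,252)]]);print(C.mean(0),np.linalg.norm(np.diff(C,axis=0),axis=1))
E1=tri([(P["top"],(421,339)),(P["scene"],(305,148))]);E2=tri([(P["top"],(498,331)),(P["scene"],(253,126))])
print(E1,E2,(E1[0]+E2[0])/2)
d=E1[0]-E2[0];print("bar yaw",np.arctan2(-d[0],d[1]))
```

```text
top [134.3033 250.1933] [172.1427 232.4339] [125.5196 215.4487 191.2309 186.0883 219.2442 248.7845 153.5328 278.1449] [190 188 218 248 154 277 126 216]Traceback (most recent call last):
  File "<stdin>", line 12, in <module>
  File "<stdin>", line 7, in cen
ValueError: max() iterable argument is empty
```

Run:
```python
from h import *
np.set_printoptions(precision=4,suppress=True)
P={c:camera_params(c) for c in ["scene","top"]}
I={c:cv2.imread(f"pics/{c}0.png") for c in P}
tl={}
for c,(x0,y0,x1,y1) in [("top",(105,165,245,300)),("scene",(365,295,505,430))]:
    hsv=cv2.cvtColor(I[c],cv2.COLOR_BGR2HSV)
    t=cv2.inRange(hsv,(90,60,30),(125,255,255));z=np.zeros_like(t);z[y0:y1,x0:x1]=t[y0:y1,x0:x1]
    cn=max(cv2.findContours(z,cv2.RETR_EXTERNAL,cv2.CHAIN_APPROX_NONE)[0],key=cv2.contourArea)
    tl[c]=cv2.approxPolyDP(cv2.convexHull(cn),5,True)[:,0]; print(c,tl[c].tolist())
D=tri([(P["top"],(136,251)),(P["scene"],(487,363))]);print("dot",D)
# scene looks back at the robot: image rotated ~half a turn; match corners by ground position
W={c:np.array([atz(P[c],u,.046) for u in tl[c]]) for c in P}
cs=[]
for i,w in enumerate(W["top"]):
    j=np.argmin(np.linalg.norm(W["scene"]-w,axis=1)); X,e=tri([(P["top"],tl["top"][i]),(P["scene"],tl["scene"][j])]);cs.append(X);print(X,e)
cs=np.array(cs);print("tile",cs.mean(0))
C=np.array([atz(P["top"],u,.04) for u in [(199,177),(117,216),(153,293),(234,252)]]);print("stand",C.mean(0),np.linalg.norm(np.diff(C,axis=0),axis=1))
v=D[0]-C.mean(0);print("dot dir",v,np.linalg.norm(v[:2]))
E1=tri([(P["top"],(421,339)),(P["scene"],(305,148))]);E2=tri([(P["top"],(498,331)),(P["scene"],(253,126))])
print(E1,E2,(E1[0]+E2[0])/2)
d=E1[0]-E2[0];print("bar yaw",np.arctan2(-d[0],d[1]))
for n in ["bar_mid","hinge_mid"]: print(n,[(c,proj(P[c],{"bar_mid":[.43,-.2443,.095],"hinge_mid":[.6588,-.219,.09]}[n])) for c in P])
```

```text
top [[190, 188], [218, 248], [154, 277], [126, 216]]
scene [[404, 315], [481, 324], [476, 396], [394, 384]]
dot (array([0.5816, 0.2836, 0.0368]), [0.0014152252620448567, 0.0014152252620448218])
[0.6907 0.1923 0.037 ] [0.00012782692243094363, 0.00012782692243091102]
[0.5847 0.1422 0.0379] [0.0008904341862656309, 0.0008904341862655939]
[0.5357 0.247  0.0498] [0.0007884712943325437, 0.0007884712943324803]
[0.6411 0.2972 0.0474] [9.63262757097541e-05, 9.632627570971515e-05]
tile [0.6131 0.2197 0.043 ]
stand [0.6097 0.2145 0.04  ] [0.1541 0.1479 0.1504]
dot dir [-0.0281  0.0691 -0.0032] 0.07456290551979215
(array([ 0.4251, -0.1824,  0.0927]), [0.00047497687181731246, 0.0004749768718173202]) (array([ 0.4328, -0.306 ,  0.0882]), [0.0017307849910665723, 0.0017307849910665305]) [ 0.4289 -0.2442  0.0905]
bar yaw 0.06248685142441801
bar_mid [('scene', array([[277.2425, 135.0952]])), ('top', array([[460.1556, 334.7701]]))]
hinge_mid [('scene', array([[200.9042, 218.6414]])), ('top', array([[434.6485, 193.3031]]))]
```

```bash
cat >> h.py <<'E'
def down(yaw,tilt=0):  # tool x at yaw in the horizontal plane, tool z down; tilt leans z towards +tool... about tool y
    return (R.from_euler('z',yaw)*R.from_euler('x',np.pi)*R.from_euler('y',tilt)).as_quat()
E
python3 - <<'E'
from h import *
np.set_printoptions(precision=4,suppress=True)
print(R.from_quat(read_tcp_rot()).as_matrix())
ps=np.array([.598,.247])
for yaw in [-1.5,-.5,0,.4,1.2,3]: print(yaw,inverse_kinematics([*ps,.1],down(yaw)))
q=down(0.4)
z0=read_eef_pos()
move_gripper(0,30)
movel([z0[0],z0[1],.34],speed=.2)
move_ptp([*ps,.34],q)
print(read_qpos(),read_time_s())
movel([*ps,.09],q,speed=.15)
print(read_eef_pos(),read_ft_force(),read_time_s(),read_finger_gap())
im=read_camera("scene");cv2.imwrite("pics/s1.png",im[:,:,::-1])
print(look_for("scene","tile"))
E
```

```text
[[ 0.9737  0.2279  0.    ]
 [ 0.2279 -0.9737  0.    ]
 [ 0.     -0.     -1.    ]]
-1.5 [ 0.3806  0.9697 -1.2533  1.6708  0.9699  1.2528  2.1206]
-0.5 [-0.9803  0.6434  0.7028  1.7396 -0.4988  0.9451 -2.1467]
0 [ 0.0776  0.6554 -0.7123  1.6842  0.4963  0.9908 -2.382 ]
0.4 [ 0.0672  0.6501 -0.6971  1.6847  0.4846  0.9866 -1.9741]
1.2 [ 0.1754  0.7156 -0.8604  1.6795  0.6152  1.0388 -1.2597]
3 [ 0.2311  0.7613 -0.9515  1.677   0.6923  1.0759  0.492 ]
[ 0.2228  0.4726 -0.9354  1.4606  0.3814  1.3998 -1.8974] 5.8083
[0.5988 0.2474 0.0912] [ 0.0317 -0.3414  1.441 ] 7.625 0.00010795043877711861
[{'at': [432.5, 359.2], 'confidence': 0.7}]
```

View pics/s1.png

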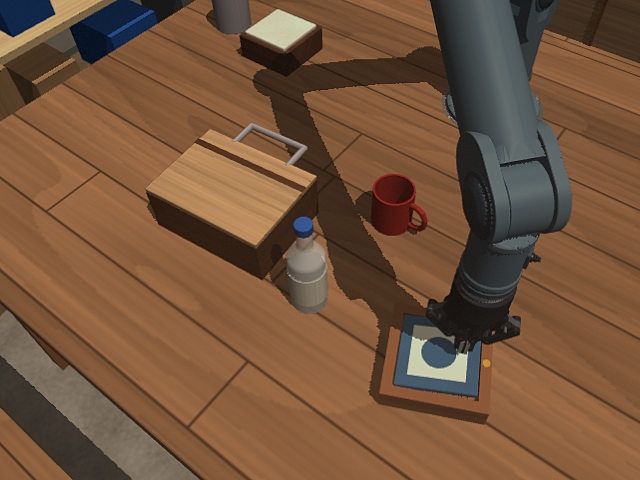

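The closed fingertips hover at about (462,350), over the raised half of the tile on the dot side. Bottle and mug haven't moved. Next is the press, checking force as it goes down.

Run:
```python
from h import *
np.set_printoptions(precision=3,suppress=True)
ps=[.598,.247]; f0=np.array(read_ft_force())[2]
z=.071; log=[]; peak=0
movel([*ps,z],speed=.08)
while z>.050:
    z-=.0015
    movel([*ps,z],speed=.03); f=np.array(read_ft_force())[2]-f0
    e=read_eef_pos(); log.append((round(z,4),round(e[2]-.019,4),round(f,1)))
    if f>16 : break
pause(.4)
print(log,read_ft_force(),read_time_s())
```

```text
[(0.0695, np.float64(0.0504), np.float64(-1.3)), (0.068, np.float64(0.0493), np.float64(0.9)), (0.0665, np.float64(0.0478), np.float64(3.9)), (0.065, np.float64(0.0461), np.float64(2.8)), (0.0635, np.float64(0.0444), np.float64(2.7)), (0.062, np.float64(0.0429), np.float64(1.1)), (0.0605, np.float64(0.0415), np.float64(1.7)), (0.059, np.float64(0.0403), np.float64(3.7)), (0.0575, np.float64(0.0402), np.float64(10.8)), (0.056, np.float64(0.0402), np.float64(16.5))] [-6.575 -0.751 17.607] 11.0083
```

The tip stopped dead at 40.2 mm while the force rose to 17 N, so the tile has seated. Next: lift, move above the bar and check both.

Run:
```python
from h import *
np.set_printoptions(precision=4,suppress=True)
ps=[.598,.247]
movel([*ps,.34],speed=.2)
b=[.4295,-.2443]
best=None
for s in (1,-1):
    q=down(s*np.pi/2+.08); a=inverse_kinematics([*b,.34],q); print(s,a)
    if a is not None and (best is None or abs(a[6])<abs(best[1][6])): best=(q,a,s)
q=best[0]; move_ptp([*b,.34],q); move_gripper(.045,30)
movel([b[0],b[1],.27],q,speed=.2)
print(best[2],read_qpos(),read_time_s())
pw=camera_params("wrist"); im=read_camera("wrist");cv2.imwrite("pics/w2.png",im[:,:,::-1])
import pickle; pickle.dump(pw,open("pw2.pkl","wb"))
for n in ["bar_mid","hinge_mid"]:
    r=tip_of("wrist",n); print(n,r[:2]); 
    if r: print(atz(pw,r[0]["at"],.095))
for c in ["top","scene"]: cv2.imwrite(f"pics/{c}2.png",read_camera(c)[:,:,::-1])
P={c:camera_params(c) for c in ["scene","top"]}
W={}
for c,(x0,y0,x1,y1) in [("top",(105,165,245,300)),("scene",(365,295,505,430))]:
    hsv=cv2.cvtColor(cv2.imread(f"pics/{c}2.png"),cv2.COLOR_BGR2HSV)
    t=cv2.inRange(hsv,(90,60,30),(125,255,255));z=np.zeros_like(t);z[y0:y1,x0:x1]=t[y0:y1,x0:x1]
    cn=max(cv2.findContours(z,cv2.RETR_EXTERNAL,cv2.CHAIN_APPROX_NONE)[0],key=cv2.contourArea)
    W[c]=cv2.approxPolyDP(cv2.convexHull(cn),5,True)[:,0]; print(c,W[c].tolist())
g={c:np.array([atz(P[c],u,.04) for u in W[c]]) for c in P}
for i,w in enumerate(g["top"]):
    j=np.argmin(np.linalg.norm(g["scene"]-w,axis=1)); print(*tri([(P["top"],W["top"][i]),(P["scene"],W["scene"][j])]))
```

```text
1 [ 1.4263  0.0913 -1.0288  1.8121  0.0816  1.2832  0.4562]
-1 [ 1.0997  0.0525 -0.6803  1.8224  0.0344  1.2785 -2.6515]
1 [ 1.3834  0.1757 -1.021   1.9032  0.1631  1.1509  0.3826] 15.6
bar_mid [{'at': [318.6, 218.2], 'confidence': 0.96}]
[ 0.431  -0.2444  0.095 ]
hinge_mid [{'at': [624.7, 212.5], 'confidence': 0.91}]
[ 0.6547 -0.222   0.095 ]
top [[190, 188], [219, 248], [155, 278], [128, 217]]
scene [[404, 315], [480, 328], [475, 399], [394, 384]]
[0.6907 0.1923 0.037 ] [0.00012782692243094363, 0.00012782692243091102]
[0.5844 0.1414 0.0367] [0.0001898926902232176, 0.0001898926902230463]
[0.5355 0.2484 0.0385] [2.177692025641256e-05, 2.1776920256363164e-05]
[0.6414 0.2976 0.0378] [3.0493536979903573e-06, 3.0493536980429894e-06]
```

View pics/w2.png

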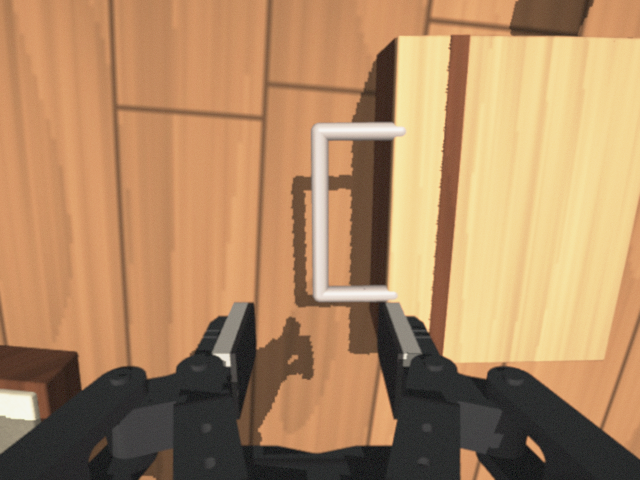

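View pics/scene2.png

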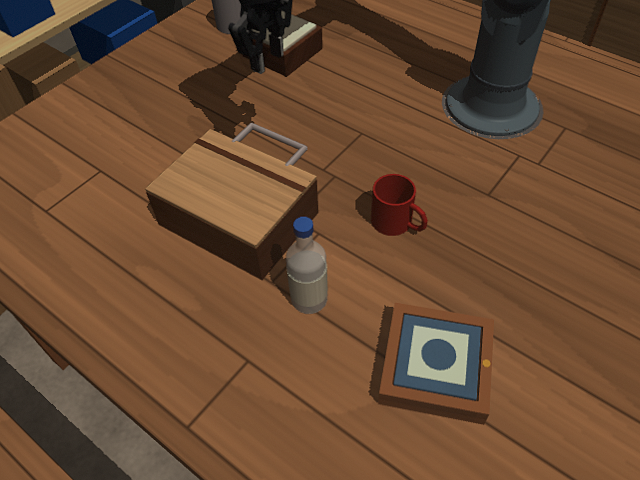

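The tile is now level: its corners triangulate to 37–38.5 mm, with no raised edge. In the wrist view the bar runs (319,130)–(320,295), parallel to the pads and with its middle between them. Now to grasp it.

Run:
```python
from h import *
np.set_printoptions(precision=4,suppress=True)
b=np.array([.4305,-.2443])
movel([*b,.15],speed=.12); movel([*b,.094],speed=.06)
print(read_ft_force())
move_gripper(0.0,35); pause(.2)
print("gap",read_finger_gap(),"grip",read_grasp_force(),read_ft_force(),read_eef_pos(),read_time_s())
cv2.imwrite("pics/w3.png",read_camera("wrist")[:,:,::-1])
```

```text
[-0.5857  0.4264  0.0056]
gap 0.010858296270713332 grip 34.04729783535004 [ 5.0419  0.2148 -1.9592] [ 0.4323 -0.2444  0.0946] 18.6833
```

Gripped: the gap is about 11 mm on the 12 mm bar. The compliance offset puts the bar near x = 0.433, so I'll use that as the start of the arc.

Run:
```python
from h import *
np.set_printoptions(precision=3,suppress=True)
psi=.1; u=np.array([np.cos(psi),np.sin(psi)])
b=np.array([.433,-.2443]); h=b+.23*u
for th in np.linspace(0,.873,15)[1:]:
    x=-.23*np.cos(th)+.005*np.sin(th); z=.09+.23*np.sin(th)+.005*np.cos(th)
    p=h+x*u; movel([*p,z],speed=.05)
    f=np.array(read_ft_force()); e=np.array(read_eef_pos())
    print(round(th,3),f,e-[*p,z],round(read_finger_gap(),4),round(read_grasp_force(),1))
    if np.linalg.norm(f)>30: print("stop");break
print(read_time_s(), h)
cv2.imwrite("pics/s4.png",read_camera("scene")[:,:,::-1])
pw=camera_params("wrist");cv2.imwrite("pics/w4.png",read_camera("wrist")[:,:,::-1])
print(tip_of("wrist","bar_mid")[:1],tip_of("scene","bar_mid")[:1])
```

```text
0.062 [ 3.265 -0.532 -3.69 ] [-0.001 -0.    -0.   ] 0.0109 34.0
0.125 [ 0.108 -1.341 -2.987] [-0.001 -0.     0.   ] 0.0107 34.0
0.187 [-1.026 -2.19  -2.456] [-0.001 -0.     0.   ] 0.0106 34.1
0.249 [-3.643 -1.645 -1.922] [-0.001 -0.    -0.   ] 0.0109 34.1
0.312 [-4.377 -2.069 -0.107] [-0.001 -0.     0.   ] 0.0106 34.1
0.374 [-6.254 -1.868 -0.066] [-0.001 -0.     0.001] 0.0104 34.1
0.436 [-6.658 -2.079  0.989] [-0.001 -0.     0.001] 0.0106 34.1
0.499 [-7.885 -2.538  1.274] [-0.001 -0.     0.001] 0.0111 34.2
0.561 [-9.035 -1.552  3.122] [-0.001 -0.001  0.001] 0.0104 34.2
0.624 [-9.995 -1.319  5.021] [-0.002 -0.001  0.001] 0.0107 34.2
0.686 [-10.854  -1.977   5.508] [-0.002 -0.001  0.002] 0.0106 34.2
0.748 [-11.592  -2.654   7.282] [-0.002 -0.001  0.002] 0.0106 34.2
0.811 [-12.125  -1.389   9.346] [-0.002 -0.001  0.003] 0.0109 34.2
0.873 [-12.342  -1.893  11.397] [-0.001 -0.001  0.004] 0.0107 34.2
24.8333 [ 0.662 -0.221]
[{'at': [316.4, 335.5], 'confidence': 0.91}] [{'at': [234.5, 86.8], 'confidence': 0.97}]
```

View pics/s4.png

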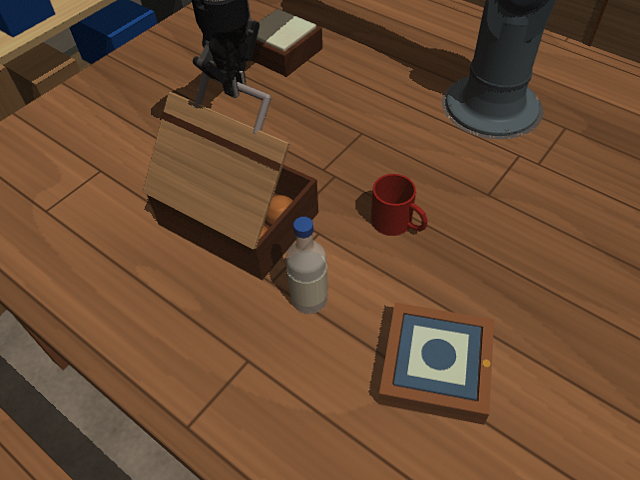

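View pics/w4.png

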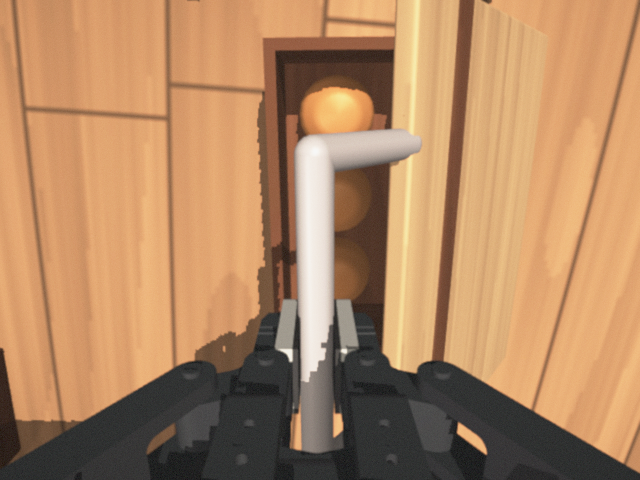

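The lid is open near 50° with the rolls visible. The bar is clamped between the pads at wrist (316,335), and bottle, mug and tile haven't moved. A force of about 16 N acts radially outward from the hinge, so I'll relieve it slightly and check the angle by triangulation.

Run:
```python
from h import *
np.set_printoptions(precision=4,suppress=True)
psi=.1; u=np.array([np.cos(psi),np.sin(psi)]); h=np.array([.662,-.2213])
th=.873; x=-.23*np.cos(th)+.005*np.sin(th)-.003; z=.09+.23*np.sin(th)+.005*np.cos(th)+.0035
movel([*(h+x*u),z],speed=.02); pause(.8)
print(read_ft_force(),read_eef_pos(),read_finger_gap(),read_grasp_force(),np.abs(read_joint_vel()).max())
P={c:camera_params(c) for c in ["wrist","scene","top"]};o=[]
for c in P:
    read_camera(c); r=tip_of(c,"bar_mid"); print(c,r[:1])
    if r and r[0]["confidence"]>.6:o.append((P[c],r[0]["at"]))
X,e=tri(o);print(X,e)
for hx in (.655,.659,.662):
  for Y in (X,np.array(read_eef_pos())):
    print(hx,np.arctan2(Y[2]-.09,-(Y[:2]-[hx,-.2213])@u)-.005/.23)
for n in ["tile","water_bottle","mug"]: print(n,tip_of("top",n)[:1],tip_of("scene",n)[:1])
print(read_time_s())
```

```text
[ 2.363  -3.6196 -5.3204] [ 0.5173 -0.2367  0.2735] 0.010311790142192807 34.46901261806488 0.001249765974329685
wrist []
scene [{'at': [236.5, 82.7], 'confidence': 0.7}]
top [{'at': [496.0, 267.6], 'confidence': 0.63}]
[ 0.5156 -0.2368  0.2713] [0.0015601215773871446, 0.0015601215773870065]
0.655 0.8908415892798043
0.655 0.9022613374008478
0.659 0.8772509955970051
0.659 0.8885915372558976
0.662 0.8672469767399938
0.662 0.8785259645622021
tile [{'at': [177.3, 232.9], 'confidence': 0.95}] [{'at': [437.7, 355.7], 'confidence': 0.89}]
water_bottle [{'at': [310.0, 223.7], 'confidence': 0.63}] [{'at': [307.4, 299.4], 'confidence': 0.74}]
mug [{'at': [308.1, 351.3], 'confidence': 0.89}] [{'at': [393.2, 217.2], 'confidence': 0.83}]
26.8083
```

The angle is about 0.88 rad (50°), within the 0.75–0.995 window. The arm is still and the loads are small.

```bash
python3 -c "
from bench import *
print(sign_off())"
```

```text
the job is handed in; nothing more can be done
None
```

I pressed the tile flat into its stand and handed the job in with the gripper holding the lid open at about 50° (measured at 0.88 rad); the bottle and mug were left where they stood. The sign-off call returned no verdict.

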